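# Make up a magneto tray kit and a contact jar kit

### The arm

A 6-joint arm with a two-finger parallel gripper is mounted at the origin on the work surface. World frame = base frame: x ahead of the robot, y to its left, z up, the work surface at z = 0. Lengths are in m, angles in rad, forces in N, time in s.
With the tool pointing down it reaches from about 0.3 to 0.825 m from the base axis. Payload 5.4 kg.
Tool frame: the origin (TCP) lies midway between the tips of the shut fingers; the grasp point (between the pads) lies manip.grasp_offset behind it (manip.grasp_offset is the distance from the TCP to the grasp point, in m); z points along the fingers, y is the line along which they close (so a half turn about z gives the same grasp; the last joint's range is limited). The gripper opens to 92 mm and grips with 3 to 60 N. Pads are 20 mm wide; open, the fingers measure 128 mm over their backs; the gripper's body (75 mm by 189 mm) begins 69 mm behind the grasp point.
Start: joints at [-1.443, 0.158, 1.597, -0, 1.386, -0.21], TCP at [0.191, -0.542, 0.215] pointing down, gripper open.
Joint ranges: [-2.91, 2.91], [-0.94, 2.29], [0.18, 2.7], [-1.29, 4.43], [0.17, 2.64], [-3, 3]. Speed limits (rad/s): [2.57, 2.57, 3.14, 3.14, 3.14, 3.14].

### API

Orientations are given as a unit quaternion [x, y, z, w].
In Python, from station import get_obs, grab_frame, calibration, ticket, manip gives the robot as it stands. The module is installed in compiled form; this text tells all that it offers.
- The arm moves only by the tool drive_tool, never from a script. Its argument "steps" is a list of rows, each a list of 5 numbers: the closure, from 0 (fully open) to 1 (shut), then the shift along the world's x, y, z in mm, then the turn about the world's z in rad. A call has exactly 5 rows; each row is the pose to reach, as a shift and turn from the pose commanded when the call began; what a row does not reach only later rows make up. A row lasts 1/10 s, in which the tool goes at most 50 mm and 8.59 degrees, less where a joint would pass 70% of its speed; a pose out of reach is approached as far as the arm can. A call with a gripper value outside its range is refused whole. The fingers move at their own pace and stop on an object; "force" is the grip in N (left out, the last holds). Time passes only in rows, so rows that repeat a pose let the fingers close, or fill a call up. It gives the time, the measured TCP pose, the force, the opening and the grip force at its end, in the units of the state.
- get_obs(): the state, without advancing time (a new reading comes with each control period).
- grab_frame(name): name is "scene" or "top" or "wrist"; returns (picture, depth): 480x640x3 uint8, red, green, blue; 480x640 float32, m along the optical axis (not along the pixel's ray), 0 where there is no reading.
- calibration(name): a dict with "vertical_fov" (degrees; the focal length in pixels is half the picture's height over the tangent of half this angle, whatever the lens; pixels are square), "cx", "cy" (the principal point, pixels), "dist_coeffs" ([k1, k2, p1, p2, k3] as OpenCV has them; the pictures are not rectified), "world_to_cam" (4x4, takes a point from world to camera coordinates). Camera axes: x right, y down, z forward; pixel columns grow to the right and rows downward; lengths in m; the calibration is good to about 2 mm. A picture is of the moment at which its call begins: read the wrist's pose just before it. calibration takes no time and is no camera call; for the wrist camera it gives the pose at the moment of the call.
- ticket.sign_off(): hands the job in; it is judged then, once.
The state is a dict: "t": time; "joint_positions": joint angles; "qd": joint speeds; "tau": joint torques, N m; "tool_pos": TCP position; "tcp_rot": TCP orientation; "contact_force": force on the tool from outside, world axes, zero at the start; "ft_torque": the same for the moment, N m; "width": opening from 0.0 (shut) to 1.0 (fully open); "gripper_force": force on a finger pad.
Only numpy, scipy, OpenCV 4.12 (cv2) and the standard library are available. Lean on these libraries where they do the work, as an engineer would, in place of code of your own. Each camera call takes 0.05 s, during which the arm holds its last target. There are 200 camera calls.

### The job

Make up two magneto repair kits from the stock on the slate. In the three-bay tray stand the larger commutator upright in the wide bay, the ceramic coil former upright in the middle bay and the brass oiler upright in the end bay; through the jar's neck drop the slimmer steel roller and then, after it, the ribbed ceramic insulator, so that the steel does not fall on the ceramic. Leave the smaller commutator and the thicker roller where they stand.

Things in the scene. Friction and masses are not known exactly. Their poses are not given: they have to be found in the camera images.
- commutator_large: The larger commutator: copper drum with dark segment lines, 56 mm diameter, 44 mm high, the top 6 mm stepped in to 48 mm diameter, about 0.5 kg, standing upright. Origin: centre of its underside, z up.
- commutator_small: The smaller commutator, not wanted (leave it): same look, 36 mm diameter, 32 mm high. Origin: centre of its underside, z up.
- coil_former: White ceramic coil former (bobbin), 45 mm high: two rectangular flanges 56 mm (its x) by 40 mm (its y), 7 mm thick, at bottom and top, joined by a core 42 by 30 mm; standing upright at any yaw, about 0.14 kg. Origin: centre of its underside, z up.
- oiler: Brass oiler cup: round, 36 mm diameter from 12 to 38 mm height, narrower foot (30 mm), 42 mm high with a small knob (11 mm diameter) up to 50 mm; about 0.15 kg, upright. Origin: centre of its underside, z up.
- roller_slim: The slimmer steel roller: plain cylinder 18 mm diameter, 45 mm long, standing on end, about 90 g. Origin: centre of the end it stands on, z along its axis, up.
- roller_thick: The thicker steel roller, not wanted (leave it): plain cylinder 30 mm diameter, 45 mm long, standing on end. Origin: centre of its underside.
- insulator: Ribbed white ceramic insulator: 16 mm diameter stem, 45 mm long, with three collars of 22 mm diameter, 6 mm thick, at bottom, middle and top; standing on end, about 35 g. Origin: centre of the end it stands on, z along its axis, up.
- tray: Fixed wooden tray, 270 (its x) by 105 mm (its y), walls 5 mm thick, 18 mm high, floor 5 mm up. Three bays along x, 95 mm across: wide bay 100 mm long, centre x = -80 mm, nearest the robot; middle bay 75 mm, centre x = 12.5 mm; end bay 75 mm, centre x = 92.5 mm, farthest. Origin: centre of underside; x points away from the robot, turned up to 0.2 rad. Left or right of the stock.
- jar: Green glass jar, narrow neck, fixed on a square wooden foot 110 mm wide, 20 mm high. Body 88 mm diameter; neck 48 mm outside, 40 mm inside, steel ring outside; rim 152 mm above the slate, neck's lower end 126 mm, inner floor 24 mm, rising to 35 mm in the middle. Origin: centre of the foot's underside, the neck right above it, z up. Across the stock from the tray.

How it is judged:
By the outcome, as a careful person would: the job done as asked, in the order asked, and still so for the second after the job is handed in, with the robot touching nothing.
It also fails if it takes over 120 s, if anything falls off the work surface, if the arm or the gripper's body presses on something with over 40 N, if the wrist force passes 120 N, or if a joint passes its speed limit or range.

## Working session

There is one attempt and no reset: what is moved stays moved. The work goes in short steps, Python scripts to look and compute and a tool call to move; the robot and the scene stay as the last step left them, time stands still between calls to the robot, and variables do not carry over. Pictures are saved under pics/ and viewed, at most 14 in all, crops included, and the job is handed in when it is done.

Besides the shell and the picture viewer there is one more tool, called after "Request:" as name(argument=value, ...), one argument or row to a line, values as JSON. drive_tool: Moves the arm, as the interface text tells. Its arguments: {"type":"object","properties":{"steps":{"type":"array","items":{"type":"array","items":{"type":"number"}}},"force":{"type":"number"}},"required":["steps"]}

```bash
mkdir -p pics; ls; cat > h.py <<'E'
import numpy as np, cv2
from station import get_obs, grab_frame, calibration, ticket, manip
def K(c):
    f=240/np.tan(np.radians(c["vertical_fov"])/2)
    return np.array([[f,0,c["cx"]],[0,f,c["cy"]],[0,0,1.]])
def world(c,depth):
    "per-pixel world points from depth"
    v,u=np.mgrid[0:480,0:640]
    p=cv2.undistortPoints(np.stack([u,v],-1).reshape(-1,1,2).astype(float),K(c),np.array(c["dist_coeffs"])).reshape(480,640,2)
    P=np.dstack([p*depth[...,None],depth,np.ones_like(depth)])
    return (P@np.linalg.inv(np.array(c["world_to_cam"])).T)[...,:3]
def ray(c,uv,z):
    "pixels -> points on plane z"
    p=cv2.undistortPoints(np.array(uv,float).reshape(-1,1,2),K(c),np.array(c["dist_coeffs"])).reshape(-1,2)
    T=np.linalg.inv(np.array(c["world_to_cam"])); o=T[:3,3]
    d=np.c_[p,np.ones(len(p))]@T[:3,:3].T
    return o+d*((z-o[2])/d[:,2])[:,None]
def save(n,im): cv2.imwrite(f"pics/{n}.png",im[...,::-1])
E
python3 - <<'E'
from h import *
for n in ("top","scene"):
    im,d=grab_frame(n); c=calibration(n); save(n+"0",im); np.savez(n+"0",im=im,d=d)
    T=np.linalg.inv(np.array(c["world_to_cam"])); print(n,T[:3,3].round(3),c["vertical_fov"],(d>0).mean())
o=get_obs(); print(o,manip.grasp_offset)
E
```

```text
pics
top [ 0.515 -0.004  0.846] 50.45415990658042 0.995908203125
scene [0.901 0.626 0.579] 46.78847093535817 0.9958756510416666
{'t': 0.1, 'joint_positions': array([-1.44311495e+00,  1.59013669e-01,  1.59810168e+00, -2.46983281e-05,
        1.38622042e+00, -2.10099022e-01]), 'qd': array([ 0.00052725, -0.00213417, -0.00253859, -0.00064986, -0.00049154,
        0.00097904]), 'tau': array([-4.77929570e-04, -3.86502671e+01, -3.22960174e+01,  7.03634298e-02,
        3.39094363e-02, -4.83192366e-05]), 'tool_pos': array([ 0.19044948, -0.5419338 ,  0.21370418]), 'tcp_rot': array([ 9.85771161e-01,  1.68090624e-01,  2.37785772e-05, -8.71317671e-04]), 'contact_force': array([-0.10224604, -0.08390872, -0.02591451]), 'ft_torque': array([-0.00348514, -0.00990023,  0.00676632]), 'gripper_force': 0.0, 'width': 0.9975764162765204} 0.0187
```

View pics/top0.png

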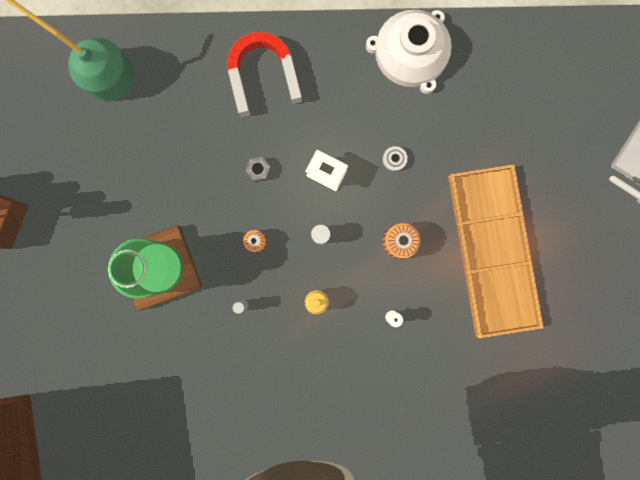

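View pics/scene0.png

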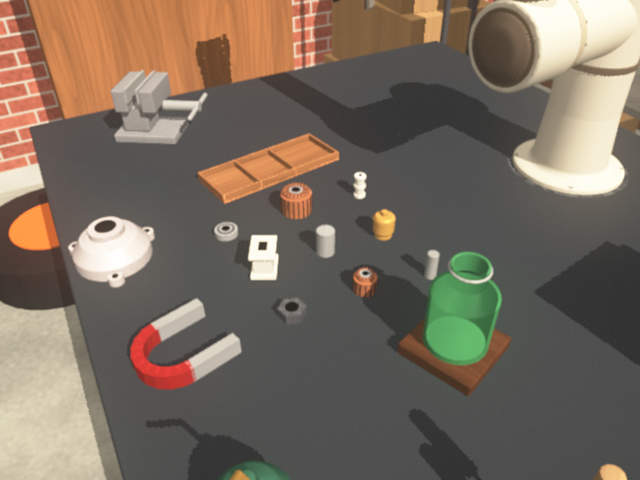

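```bash
python3 - <<'E'
from h import *
f=np.load("top0.npz"); c=calibration("top"); W=world(c,f["d"]); z=W[...,2]
print("bg",np.median(z[200:300,200:400]))
m=((z>0.025)&(z<0.3)&(f["d"]>0)).astype(np.uint8)
m=cv2.morphologyEx(m,cv2.MORPH_OPEN,np.ones((3,3)))
n,l,s,ce=cv2.connectedComponentsWithStats(m)
for i in range(1,n):
    if s[i,4]<60: continue
    p=W[l==i]; h=np.percentile(p[:,2],90); q=p[p[:,2]>h-.008]
    (cx,cy),(w,hh),a=cv2.minAreaRect((q[:,:2]*1000).astype(np.float32))
    print(ce[i].round(),s[i,4],"h",h.round(3),"c",round(cx),round(cy),"wh",round(w),round(hh),"a",round(a,1),f["im"][l==i].mean(0).round())
E
```

```text
bg -0.0008367840643562219
[91. 61.] 3182 h 0.13 c 860 392 wh 59 8 a 58.0 [ 96. 130.  91.]
[414.  44.] 3834 h 0.061 c 871 -155 wh 55 55 a 62.5 [219. 209. 195.]
[327. 168.] 875 h 0.046 c 666 -7 wh 56 40 a 61.6 [235. 233. 220.]
[625. 187.] 258 h 0.074 c 624 -463 wh 57 11 a 54.4 [213. 208. 193.]
[  6. 217.] 582 h 0.049 c 597 504 wh 19 64 a 88.1 [89. 58. 38.]
[402. 240.] 992 h 0.045 c 550 -126 wh 52 54 a 89.0 [210. 154. 107.]
[320. 234.] 271 h 0.046 c 562 4 wh 27 29 a 89.4 [231. 226. 211.]
[254. 241.] 261 h 0.033 c 553 111 wh 29 26 a 1.2 [193. 152. 117.]
[145. 268.] 3416 h 0.148 c 513 271 wh 52 51 a 5.9 [ 95. 162.  99.]
[317. 302.] 426 h 0.044 c 454 12 wh 35 35 a 43.9 [233. 191.  90.]
[239. 307.] 119 h 0.046 c 449 134 wh 16 17 a 0.9 [202. 197. 183.]
[395. 319.] 156 h 0.046 c 426 -111 wh 21 20 a 44.3 [243. 242. 234.]
[ 13. 442.] 2142 h 0.083 c 255 480 wh 109 5 a 8.6 [69. 44. 28.]
[304. 469.] 968 h 0.297 c 293 25 wh 12 106 a 1.7 [91. 79. 64.]
```

The top view shows the tray at right (corners about (449,173), (515,165), (543,328) and (476,338)) and the jar at left, with its rim at about (127,268). The stock lies between them: large commutator (402,240), former (327,170), oiler (317,302), slim roller (239,307) and insulator (395,319). The scene view agrees. Next I'll get the tray pose and the jar neck.

```bash
python3 - <<'E'
from h import *
f=np.load("top0.npz"); c=calibration("top"); W=world(c,f["d"]); im=f["im"]; z=W[...,2]
hsv=cv2.cvtColor(im,cv2.COLOR_RGB2HSV)
m=((hsv[...,0]>8)&(hsv[...,0]<25)&(hsv[...,1]>90)&(hsv[...,2]>90)).astype(np.uint8); m[:,:440]=0; m[:150]=0; m[350:]=0
m=cv2.morphologyEx(m,cv2.MORPH_CLOSE,np.ones((5,5)));m=cv2.morphologyEx(m,cv2.MORPH_OPEN,np.ones((5,5)))
k=max(cv2.findContours(m,0,2)[0],key=cv2.contourArea)
P=ray(c,k.reshape(-1,2),.018)[:,:2]*1000
(cx,cy),(w,h),a=cv2.minAreaRect(P.astype(np.float32)); print("tray",cx,cy,w,h,a)
th=np.radians(a if w>h else a-90); u=np.array([np.cos(th),np.sin(th)]); u*=np.sign(u[0])
print("yaw",np.arctan2(u[1],u[0]))
for b in(-80,12.5,92.5): print(b,(np.array([cx,cy])+b*u).round(1))
s=(z>.146)&(z<.16)&(np.hypot(W[...,0]-.513,W[...,1]-.271)<.06)
p=W[s]; (x,y),r=cv2.minEnclosingCircle((p[:,:2]*1000).astype(np.float32)); print("rim",x,y,r,p.mean(0),s.sum())
E
```

```text
tray 532.6876220703125 -284.82806396484375 270.4474182128906 125.25737762451172 7.926328659057617
yaw 0.13834053269574248
-80 [ 453.5 -295.9]
12.5 [ 545.1 -283.1]
92.5 [ 624.3 -272.1]
rim 512.7000732421875 270.373779296875 26.13140296936035 [0.51226578 0.26912879 0.14982037] 437
```

```bash
python3 - <<'E'
from h import *
f=np.load("top0.npz"); c=calibration("top"); W=world(c,f["d"]); z=W[...,2]
s=(z>.013)&(z<.024)&(W[...,1]<-.19)&(W[...,1]>-.4)&(W[...,0]>.36)&(W[...,0]<.7)
m=s.astype(np.uint8); n,l,st,_=cv2.connectedComponentsWithStats(m); i=1+st[1:,4].argmax()
P=W[l==i][:,:2]*1000; (cx,cy),(w,h),a=cv2.minAreaRect(P.astype(np.float32)); print(cx,cy,w,h,a,len(P))
th=np.radians(a if w>h else a-90); u=np.array([np.cos(th),np.sin(th)])
for b in(-80,12.5,92.5): print(b,(np.array([cx,cy])+b*u).round(1))
# outline corners by ray at rim height
print(ray(c,[(449,174),(515,165),(543,328),(477,338)],.018)[:,:2]*1000)
E
```

```text
531.8182373046875 -281.6186218261719 270.7558288574219 106.83740234375 8.111828804016113 1957
-80 [ 452.6 -292.9]
12.5 [ 544.2 -279.9]
92.5 [ 623.4 -268.6]
[[ 657.72906866 -207.55976643]
 [ 670.71416006 -315.75111206]
 [ 405.58305302 -351.48525012]
 [ 391.25518885 -244.98105574]]
```

Request:
drive_tool(
  steps=[
    [0, 360, 416, -70, -0.197],
    [0, 360, 416, -70, -0.197],
    [0, 360, 416, -70, -0.197],
    [0, 360, 416, -70, -0.197],
    [0, 360, 416, -70, -0.197],
  ],
  force=50,
)

```text
t: 0.6
tool_pos: [0.3536, -0.3531, 0.1825]
tcp_rot: [0.998, 0.07, -0.0, -0.0]
contact_force: [0.8, -0.6, -0.7]
width: 0.997
gripper_force: 0.0
```

Request:
drive_tool(
  steps=[
    [0, 197, 227, -72, 0],
    [0, 197, 227, -72, 0],
    [0, 197, 227, -72, 0],
    [0, 197, 227, -72, 0],
    [0, 197, 227, -72, 0],
  ],
)

```text
t: 1.1
tool_pos: [0.513, -0.1694, 0.1241]
tcp_rot: [0.998, 0.07, -0.0, -0.0]
contact_force: [1.0, -0.9, -0.8]
width: 1.002
gripper_force: 0.0
```

Request:
drive_tool(
  steps=[
    [0, 20, 20, 0, 0],
    [0, 20, 20, 0, 0],
    [0, 20, 20, 0, 0],
    [0, 20, 20, 0, 0],
    [0, 20, 20, 0, 0],
  ],
)

```text
t: 1.6
tool_pos: [0.5316, -0.1525, 0.125]
tcp_rot: [0.998, 0.069, 0.0, 0.0]
contact_force: [-0.7, 0.4, -0.4]
width: 1.003
gripper_force: 0.0
```

```bash
python3 - <<'E'
from h import *
c=calibration("wrist"); im,d=grab_frame("wrist"); save("w1",im); W=world(c,d); z=W[...,2]
print(get_obs()["tool_pos"])
m=((z>0.03)&(z<0.06)&(d>0)).astype(np.uint8); m=cv2.morphologyEx(m,cv2.MORPH_OPEN,np.ones((3,3)))
n,l,s,ce=cv2.connectedComponentsWithStats(m)
for i in range(1,n):
    if s[i,4]<200: continue
    p=W[l==i]; h=np.percentile(p[:,2],90); q=p[p[:,2]>h-.004]
    (x,y),(w,hh),a=cv2.minAreaRect((q[:,:2]*1000).astype(np.float32))
    print(ce[i].round(),s[i,4],h.round(3),"c",round(x),round(y),round(w),round(hh),round(a,1))
E
```

```text
[ 0.53162037 -0.15238483  0.12496529]
[104.  11.] 1108 0.045 c 643 -18 15 32 8.6
[ 68. 158.] 2541 0.045 c 563 4 30 29 84.6
[281. 205.] 6158 0.045 c 551 -126 47 48 80.2
[ 62. 312.] 1933 0.043 c 459 11 34 26 81.8
```

View pics/w1.png

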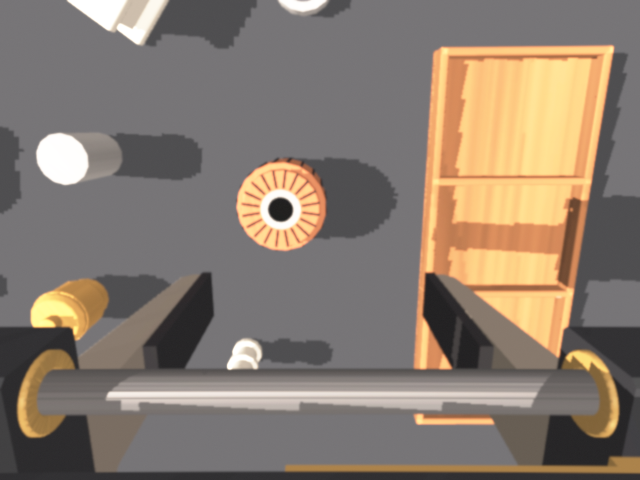

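The wrist view puts the large commutator at pixel (281,208), which is (551,-126) mm and matches the top view. The tray is to the right.

Request:
drive_tool(
  steps=[
    [0, 19, 26, 0, 0],
    [0, 19, 26, -40, 0],
    [0, 19, 26, -75, 0],
    [0, 19, 26, -108, 0],
    [0, 19, 26, -108, 0],
  ],
)

```text
t: 2.15
tool_pos: [0.5467, -0.1241, 0.0122]
tcp_rot: [0.998, 0.07, -0.004, -0.002]
contact_force: [-1.1, 0.8, -0.8]
width: 1.0
gripper_force: 0.0
```

Request:
drive_tool(
  steps=[
    [0.6, 0, 0, 0, 0],
    [0.6, 0, 0, 0, 0],
    [0.6, 0, 0, 0, 0],
    [0.6, 0, 0, 0, 0],
    [0.6, 0, 0, 0, 0],
  ],
  force=50,
)

```text
t: 2.65
tool_pos: [0.552, -0.126, 0.0179]
tcp_rot: [0.998, 0.07, 0.001, 0.001]
contact_force: [-0.2, 0.3, 4.0]
width: 0.592
gripper_force: 46.7
```

Request:
drive_tool(
  steps=[
    [0.6, 0, 0, 40, 0],
    [0.6, -20, -35, 50, 0],
    [0.6, -45, -75, 50, 0],
    [0.6, -70, -115, 50, 0],
    [0.6, -95, -155, 50, 0],
  ],
)

```text
t: 3.15
tool_pos: [0.4544, -0.2807, 0.0661]
tcp_rot: [0.997, 0.071, -0.001, -0.001]
contact_force: [0.9, -0.7, -4.9]
width: 0.593
gripper_force: 50.0
```

Request:
drive_tool(
  steps=[
    [0.6, -4, -12, 0, 0],
    [0.6, -4, -12, 0, 0],
    [0.6, -4, -12, -20, 0],
    [0.6, -4, -12, -35, 0],
    [0.6, -4, -12, -35, 0],
  ],
)

```text
t: 3.65
tool_pos: [0.4504, -0.289, 0.0285]
tcp_rot: [0.997, 0.071, -0.002, -0.003]
contact_force: [-1.5, -0.6, -6.1]
width: 0.585
gripper_force: 50.0
```

Request:
drive_tool(
  steps=[
    [0.6, 0, -2, 0, 0],
    [0.6, 0, -2, -3, 0],
    [0.6, 0, -2, -6, 0],
    [0.6, 0, -2, -8, 0],
    [0.6, 0, -2, -8, 0],
  ],
)

```text
t: 4.15
tool_pos: [0.452, -0.2942, 0.0236]
tcp_rot: [0.998, 0.07, -0.0, -0.0]
contact_force: [-0.9, -0.1, -5.7]
width: 0.589
gripper_force: 50.0
```

Request:
drive_tool(
  steps=[
    [0.6, 0, 0, -1, 0],
    [0.2, 0, 0, -1, 0],
    [0.2, 0, 0, -1, 0],
    [0.2, 0, 0, -1, 0],
    [0.2, 0, 0, -1, 0],
  ],
)

```text
t: 4.65
tool_pos: [0.4526, -0.2948, 0.0234]
tcp_rot: [0.998, 0.07, 0.0, 0.0]
contact_force: [-0.5, -0.2, 0.1]
width: 0.801
gripper_force: 0.0
```

Request:
drive_tool(
  steps=[
    [0.2, 0, 0, 0, 0],
    [0.2, 0, 0, 30, 0],
    [0.2, 0, 0, 80, 0],
    [0.2, 20, 40, 80, 0],
    [0.2, 40, 80, 80, 0],
  ],
)

```text
t: 5.15
tool_pos: [0.4938, -0.2153, 0.1053]
tcp_rot: [0.998, 0.069, 0.002, 0.002]
contact_force: [-0.1, -0.8, -0.3]
width: 0.802
gripper_force: 0.0
```

Request:
drive_tool(
  steps=[
    [0.25, 172, 208, 0, 0.934],
    [0.25, 172, 208, 0, 0.934],
    [0.25, 172, 208, 0, 0.934],
    [0.25, 172, 208, 0, 0.934],
    [0.25, 172, 208, 0, 0.934],
  ],
)

```text
t: 5.65
tool_pos: [0.6526, -0.0198, 0.1029]
tcp_rot: [0.901, 0.434, 0.0, 0.0]
contact_force: [0.6, -0.8, -0.4]
width: 0.749
gripper_force: 0.0
```

Request:
drive_tool(
  steps=[
    [0.25, 10, 12, 0, 0.177],
    [0.25, 10, 12, 0, 0.177],
    [0.25, 10, 12, 0, 0.177],
    [0.25, 10, 12, 0, 0.177],
    [0.25, 10, 12, 0, 0.177],
  ],
)

```text
t: 6.15
tool_pos: [0.6609, -0.011, 0.1029]
tcp_rot: [0.862, 0.507, -0.0, -0.0]
contact_force: [0.0, -0.5, 0.2]
width: 0.752
gripper_force: 0.0
```

Request:
drive_tool(
  steps=[
    [0.25, 5, 4, 0, 0.012],
    [0.25, 5, 4, -35, 0.012],
    [0.25, 5, 4, -65, 0.012],
    [0.25, 5, 4, -87, 0.012],
    [0.25, 5, 4, -87, 0.012],
  ],
)

```text
t: 6.65
tool_pos: [0.6633, -0.0053, 0.0117]
tcp_rot: [0.858, 0.514, -0.003, -0.003]
contact_force: [-1.3, 0.3, -0.6]
width: 0.747
gripper_force: 0.0
```

Request:
drive_tool(
  steps=[
    [0.25, 0, 0, 0, 0],
    [0.7, 0, 0, 0, 0],
    [0.7, 0, 0, 0, 0],
    [0.7, 0, 0, 0, 0],
    [0.7, 0, 0, 0, 0],
  ],
  force=25,
)

```text
t: 7.15
tool_pos: [0.6671, -0.0058, 0.0167]
tcp_rot: [0.858, 0.514, 0.001, 0.001]
contact_force: [-0.5, -0.7, 2.8]
width: 0.43
gripper_force: 25.1
```

Request:
drive_tool(
  steps=[
    [0.7, 0, 0, 40, 0],
    [0.7, -5, -10, 60, -0.14],
    [0.7, -25, -55, 60, -0.28],
    [0.7, -45, -100, 60, -0.42],
    [0.7, -65, -145, 60, -0.56],
  ],
)

```text
t: 7.65
tool_pos: [0.6007, -0.1518, 0.0761]
tcp_rot: [0.967, 0.255, 0.0, 0.0]
contact_force: [1.0, 0.1, -1.1]
width: 0.43
gripper_force: 25.0
```

Request:
drive_tool(
  steps=[
    [0.7, -20, -45, 0, -0.14],
    [0.7, -40, -90, 0, -0.28],
    [0.7, -58, -128, 0, -0.378],
    [0.7, -58, -128, 0, -0.378],
    [0.7, -58, -128, 0, -0.378],
  ],
)

```text
t: 8.15
tool_pos: [0.5431, -0.2792, 0.0758]
tcp_rot: [0.998, 0.07, 0.0, -0.0]
contact_force: [-0.1, 0.5, -1.6]
width: 0.432
gripper_force: 25.0
```

Request:
drive_tool(
  steps=[
    [0.7, 1, -1, -20, 0],
    [0.7, 1, -1, -35, 0],
    [0.7, 1, -1, -43, 0],
    [0.7, 1, -1, -47, 0],
    [0.7, 1, -1, -47, 0],
  ],
)

```text
t: 8.65
tool_pos: [0.5444, -0.2789, 0.0282]
tcp_rot: [0.997, 0.071, -0.0, -0.0]
contact_force: [0.3, -0.3, -0.7]
width: 0.429
gripper_force: 25.0
```

Request:
drive_tool(
  steps=[
    [0.7, 0, 0, -3, 0],
    [0.7, 0, 0, -6, 0],
    [0.7, 0, 0, -6, 0],
    [0.7, 0, 0, -6, 0],
    [0.7, 0, 0, -6, 0],
  ],
)

```text
t: 9.15
tool_pos: [0.5446, -0.2799, 0.023]
tcp_rot: [0.997, 0.071, 0.0, 0.0]
contact_force: [0.2, -0.7, -0.9]
width: 0.434
gripper_force: 25.0
```

Request:
drive_tool(
  steps=[
    [0.7, 0, 0, -1, 0],
    [0.35, 0, 0, -1, 0],
    [0.35, 0, 0, -1, 0],
    [0.35, 0, 0, -1, 0],
    [0.35, 0, 0, -1, 0],
  ],
)

```text
t: 9.65
tool_pos: [0.5446, -0.2797, 0.022]
tcp_rot: [0.997, 0.071, 0.0, 0.0]
contact_force: [-0.0, 0.5, -0.4]
width: 0.648
gripper_force: 0.0
```

Request:
drive_tool(
  steps=[
    [0.35, 0, 0, 0, 0],
    [0.35, 0, 0, 30, 0],
    [0.35, 0, 0, 80, 0],
    [0.35, -15, 48, 85, 0],
    [0.35, -30, 96, 85, 0],
  ],
)

```text
t: 10.15
tool_pos: [0.5164, -0.1854, 0.1098]
tcp_rot: [0.998, 0.07, 0.003, 0.002]
contact_force: [0.5, 1.2, -0.9]
width: 0.647
gripper_force: 0.0
```

Request:
drive_tool(
  steps=[
    [0.3, -60, 197, 0, 0],
    [0.3, -60, 197, 0, 0],
    [0.3, -60, 197, 0, 0],
    [0.3, -60, 197, 0, 0],
    [0.3, -60, 197, 0, 0],
  ],
)

```text
t: 10.65
tool_pos: [0.4525, 0.0167, 0.1063]
tcp_rot: [0.997, 0.073, -0.001, -0.001]
contact_force: [0.0, -1.3, -0.6]
width: 0.702
gripper_force: 0.0
```

```bash
python3 - <<'E'
from h import *
im,d=grab_frame("top"); c=calibration("top"); W=world(c,d); save("top1",im[100:350,200:600])
print(get_obs()["tool_pos"])
c=calibration("wrist"); im,d=grab_frame("wrist"); save("w2",im); W=world(c,d); z=W[...,2]
m=((z>0.03)&(z<0.06)&(d>0)).astype(np.uint8); m=cv2.morphologyEx(m,cv2.MORPH_OPEN,np.ones((3,3)))
n,l,s,ce=cv2.connectedComponentsWithStats(m)
for i in range(1,n):
    if s[i,4]<200: continue
    p=W[l==i]; h=np.percentile(p[:,2],90); q=p[p[:,2]>h-.004]
    (x,y),(w,hh),a=cv2.minAreaRect((q[:,:2]*1000).astype(np.float32))
    print(ce[i].round(),s[i,4],h.round(3),"c",round(x),round(y),round(w),round(hh),round(a,1))
E
```

```text
[0.45353292 0.01522483 0.1066489 ]
[169.  44.] 2206 0.033 c 554 112 28 28 22.8
[369.  57.] 2862 0.045 c 562 4 29 29 15.9
[115. 229.] 1066 0.045 c 449 134 18 18 85.8
[324. 246.] 2876 0.046 c 455 12 28 29 47.7
[515. 317.] 731 0.045 c 431 -111 13 21 10.3
```

View pics/w2.png

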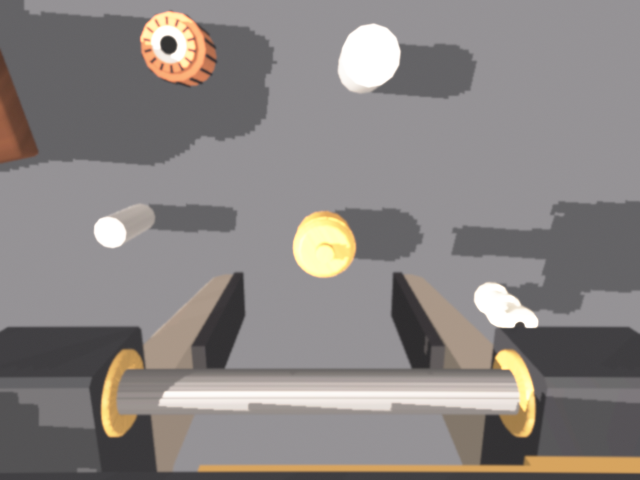

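View pics/top1.png

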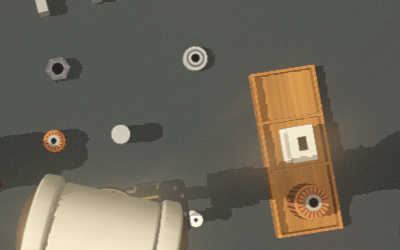

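The commutator and the former both stand in their bays (crop (313,202) and (298,145)). The oiler is at wrist pixel (324,246), or (455,12) mm.

Request:
drive_tool(
  steps=[
    [0.3, 2, -4, 0, 0],
    [0.3, 2, -4, -35, 0],
    [0.3, 2, -4, -65, 0],
    [0.3, 2, -4, -92, 0],
    [0.3, 2, -4, -92, 0],
  ],
)

```text
t: 11.25
tool_pos: [0.4541, 0.0074, 0.0116]
tcp_rot: [0.998, 0.07, -0.004, -0.001]
contact_force: [-0.7, -0.4, -0.6]
width: 0.697
gripper_force: 0.0
```

Request:
drive_tool(
  steps=[
    [0.3, 0, 0, 0, 0],
    [0.75, 0, 0, 0, 0],
    [0.75, 0, 0, 0, 0],
    [0.75, 0, 0, 0, 0],
    [0.75, 0, 0, 0, 0],
  ],
  force=25,
)

```text
t: 11.75
tool_pos: [0.4574, 0.0088, 0.0157]
tcp_rot: [0.997, 0.071, 0.001, -0.0]
contact_force: [-0.7, 1.8, 5.4]
width: 0.383
gripper_force: 25.0
```

Request:
drive_tool(
  steps=[
    [0.75, 0, 0, 40, 0],
    [0.75, 5, -10, 65, 0],
    [0.75, 30, -50, 65, 0],
    [0.75, 55, -90, 65, 0],
    [0.75, 80, -130, 65, 0],
  ],
)

```text
t: 12.25
tool_pos: [0.5375, -0.1228, 0.0801]
tcp_rot: [0.997, 0.071, 0.0, 0.0]
contact_force: [0.4, 0.6, -1.5]
width: 0.382
gripper_force: 25.0
```

Request:
drive_tool(
  steps=[
    [0.75, 24, -42, 0, 0],
    [0.75, 48, -84, 0, 0],
    [0.75, 72, -120, 0, 0],
    [0.75, 85, -145, 0, 0],
    [0.75, 85, -145, 0, 0],
  ],
)

```text
t: 12.75
tool_pos: [0.6226, -0.27, 0.0796]
tcp_rot: [0.998, 0.07, 0.0, 0.001]
contact_force: [-0.3, 0.5, -2.3]
width: 0.383
gripper_force: 25.0
```

Lower from 79.6 to about 21.

Request:
drive_tool(
  steps=[
    [0.75, 0, 0, -20, 0],
    [0.75, 0, 0, -38, 0],
    [0.75, 0, 0, -47, 0],
    [0.75, 0, 0, -52, 0],
    [0.75, 0, 0, -52, 0],
  ],
)

```text
t: 13.25
tool_pos: [0.6211, -0.2657, 0.0269]
tcp_rot: [0.997, 0.071, -0.001, -0.001]
contact_force: [0.0, 0.6, -1.2]
width: 0.38
gripper_force: 25.0
```

Request:
drive_tool(
  steps=[
    [0.75, 0, 0, -3, 0],
    [0.75, 0, 0, -6, 0],
    [0.75, 0, 0, -6, 0],
    [0.75, 0, 0, -6, 0],
    [0.75, 0, 0, -6, 0],
  ],
)

```text
t: 13.75
tool_pos: [0.6219, -0.2666, 0.0221]
tcp_rot: [0.997, 0.071, 0.0, 0.0]
contact_force: [0.2, 0.9, -0.9]
width: 0.381
gripper_force: 25.0
```

Request:
drive_tool(
  steps=[
    [0.75, 0, 0, -1, 0],
    [0.4, 0, 0, -1, 0],
    [0.4, 0, 0, -1, 0],
    [0.4, 0, 0, -1, 0],
    [0.4, 0, 0, -1, 0],
  ],
)

```text
t: 14.25
tool_pos: [0.6219, -0.2666, 0.021]
tcp_rot: [0.997, 0.071, 0.0, 0.0]
contact_force: [-0.9, 0.9, -0.1]
width: 0.599
gripper_force: 0.0
```

Request:
drive_tool(
  steps=[
    [0.4, 0, 0, 0, 0],
    [0.4, 0, 0, 30, 0],
    [0.4, 0, 0, 80, 0],
    [0.4, -15, 40, 100, 0.14],
    [0.4, -32, 85, 100, 0.28],
  ],
)

```text
t: 14.75
tool_pos: [0.5926, -0.1834, 0.1262]
tcp_rot: [0.977, 0.211, 0.004, 0.003]
contact_force: [1.7, -0.1, 0.5]
width: 0.598
gripper_force: 0.0
```

Request:
drive_tool(
  steps=[
    [0.4, -144, 317, -20, 1.145],
    [0.4, -144, 317, -20, 1.145],
    [0.4, -144, 317, -20, 1.145],
    [0.4, -144, 317, -20, 1.145],
    [0.4, -144, 317, -20, 1.145],
  ],
)

```text
t: 15.25
tool_pos: [0.4855, 0.0474, 0.1066]
tcp_rot: [0.832, 0.555, 0.0, 0.0]
contact_force: [0.8, 1.1, -0.4]
width: 0.601
gripper_force: 0.0
```

Request:
drive_tool(
  steps=[
    [0.4, -50, 90, -10, 0.42],
    [0.4, -50, 90, -10, 0.42],
    [0.4, -50, 90, -10, 0.42],
    [0.4, -50, 90, -10, 0.42],
    [0.4, -50, 90, -10, 0.42],
  ],
)

```text
t: 15.75
tool_pos: [0.4371, 0.1355, 0.0969]
tcp_rot: [0.701, 0.713, 0.0, 0.0]
contact_force: [0.0, 0.8, -0.1]
width: 0.603
gripper_force: 0.0
```

Request:
drive_tool(
  steps=[
    [0.4, 12, -2, 0, 0],
    [0.4, 12, -2, -30, 0],
    [0.4, 12, -2, -60, 0],
    [0.4, 12, -2, -77, 0],
    [0.4, 12, -2, -77, 0],
  ],
)

```text
t: 16.25
tool_pos: [0.4475, 0.1326, 0.0171]
tcp_rot: [0.701, 0.713, -0.002, -0.002]
contact_force: [-0.5, -0.5, 0.2]
width: 0.6
gripper_force: 0.0
```

Request:
drive_tool(
  steps=[
    [0.4, 0, 0, 0, 0],
    [0.9, 0, 0, 0, 0],
    [0.9, 0, 0, 0, 0],
    [0.9, 0, 0, 0, 0],
    [0.9, 0, 0, 0, 0],
  ],
  force=25,
)

```text
t: 16.75
tool_pos: [0.4489, 0.1338, 0.02]
tcp_rot: [0.7, 0.714, 0.0, 0.0]
contact_force: [-0.2, 0.4, 0.3]
width: 0.273
gripper_force: 0.0
```

Request:
drive_tool(
  steps=[
    [0.9, 0, 0, 0, 0],
    [0.9, 0, 0, 0, 0],
    [0.9, 0, 0, 0, 0],
    [0.9, 0, 0, 0, 0],
    [0.9, 0, 0, 0, 0],
  ],
)

```text
t: 17.25
tool_pos: [0.4486, 0.1338, 0.0197]
tcp_rot: [0.7, 0.715, 0.0, 0.0]
contact_force: [-1.0, 0.1, 4.3]
width: 0.188
gripper_force: 25.0
```

Request:
drive_tool(
  steps=[
    [0.9, 0, 0, 45, 0],
    [0.9, 0, 0, 90, 0],
    [0.9, 0, 0, 135, 0],
    [0.9, 0, 0, 180, 0],
    [0.9, 15, 35, 185, 0],
  ],
)

```text
t: 17.75
tool_pos: [0.467, 0.1673, 0.2113]
tcp_rot: [0.701, 0.713, 0.004, 0.004]
contact_force: [1.0, 0.1, 0.2]
width: 0.188
gripper_force: 25.0
```

Request:
drive_tool(
  steps=[
    [0.9, 18, 40, 0, 0],
    [0.9, 36, 78, 0, 0],
    [0.9, 49, 101, 0, 0],
    [0.9, 49, 101, 0, 0],
    [0.9, 49, 101, 0, 0],
  ],
)

```text
t: 18.25
tool_pos: [0.5119, 0.2696, 0.2035]
tcp_rot: [0.699, 0.715, -0.001, -0.0]
contact_force: [1.0, 0.4, -0.5]
width: 0.191
gripper_force: 25.0
```

Request:
drive_tool(
  steps=[
    [0.9, 1, 0, -18, 0],
    [0.9, 1, 0, -32, 0],
    [0.9, 1, 0, -39, 0],
    [0.9, 1, 0, -43, 0],
    [0.9, 1, 0, -43, 0],
  ],
)

```text
t: 18.75
tool_pos: [0.5131, 0.2693, 0.161]
tcp_rot: [0.7, 0.714, -0.0, -0.0]
contact_force: [-0.9, 0.6, -0.4]
width: 0.185
gripper_force: 25.0
```

```bash
python3 - <<'E'
from h import *
print(get_obs()["tool_pos"])
a,_=grab_frame("scene"); b,_=grab_frame("wrist")
save("j1",np.hstack([cv2.resize(a[180:400,380:560],(360,440)),cv2.resize(b,(440,330),interpolation=cv2.INTER_AREA)[:330].copy() if 0 else cv2.copyMakeBorder(cv2.resize(b,(430,322)),0,118,0,0,0)]))
E
```

```text
[0.51312663 0.26934568 0.16098805]
```

View pics/j1.png

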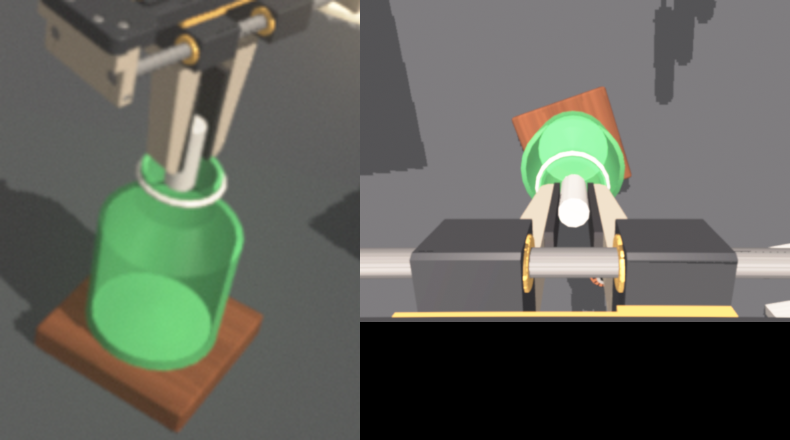

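The roller's lower end sits centred inside the neck ring (left panel (185,185), right panel (573,190)), and the fingertips are just above the rim. I'll release it.

Request:
drive_tool(
  steps=[
    [0.5, 0, 0, 0, 0],
    [0.5, 0, 0, 0, 0],
    [0.5, 0, 0, 0, 0],
    [0.5, 0, 0, 0, 0],
    [0.5, 0, 0, 0, 0],
  ],
)

```text
t: 19.35
tool_pos: [0.5136, 0.2698, 0.1616]
tcp_rot: [0.7, 0.715, 0.0, 0.0]
contact_force: [0.3, 0.3, 0.4]
width: 0.501
gripper_force: 0.0
```

Request:
drive_tool(
  steps=[
    [0.5, 0, 0, 40, 0],
    [0.5, 0, 0, 45, 0],
    [0.5, -10, -40, 45, 0],
    [0.5, -20, -85, 45, 0],
    [0.5, -30, -130, 45, 0],
  ],
)

```text
t: 19.85
tool_pos: [0.483, 0.1387, 0.2063]
tcp_rot: [0.699, 0.715, 0.0, 0.0]
contact_force: [1.0, -0.6, -0.3]
width: 0.502
gripper_force: 0.0
```

```bash
python3 - <<'E'
from h import *
print(get_obs()["tool_pos"])
a,_=grab_frame("scene"); t,_=grab_frame("top")
save("j2",np.hstack([cv2.resize(a[230:400,380:540],(320,340)),cv2.resize(t[190:360,90:320],(460,340))]))
E
```

```text
[0.48299885 0.1386942  0.20626343]
```

View pics/j2.png

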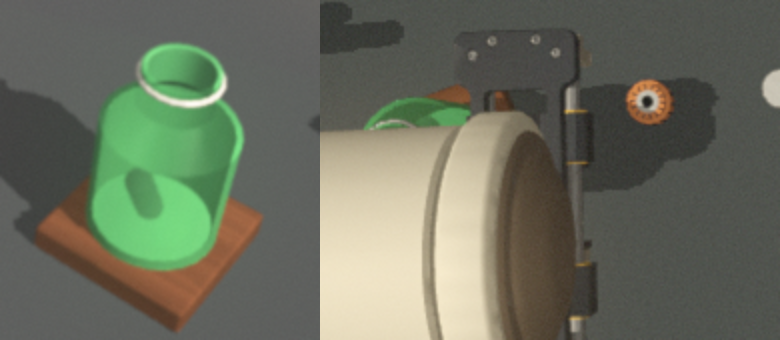

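The roller is inside the jar (left panel (145,190)). The insulator is next.

Request:
drive_tool(
  steps=[
    [0.5, -56, -250, -106, 0],
    [0.5, -56, -250, -106, 0],
    [0.5, -56, -250, -106, 0],
    [0.5, -56, -250, -106, 0],
    [0.5, -56, -250, -106, 0],
  ],
)

```text
t: 20.45
tool_pos: [0.4329, -0.0869, 0.1104]
tcp_rot: [0.699, 0.715, 0.0, 0.001]
contact_force: [0.0, -0.6, -0.6]
width: 0.498
gripper_force: 0.0
```

Request:
drive_tool(
  steps=[
    [0.5, -6, -26, -10, 0],
    [0.5, -6, -26, -10, 0],
    [0.5, -6, -26, -10, 0],
    [0.5, -6, -26, -10, 0],
    [0.5, -6, -26, -10, 0],
  ],
)

```text
t: 20.95
tool_pos: [0.4278, -0.1106, 0.1014]
tcp_rot: [0.699, 0.715, 0.0, 0.001]
contact_force: [-0.6, -0.2, -0.3]
width: 0.501
gripper_force: 0.0
```

```bash
python3 - <<'E'
from h import *
print(get_obs()["tool_pos"])
c=calibration("wrist"); im,d=grab_frame("wrist"); W=world(c,d); z=W[...,2]
m=((z>0.03)&(z<0.06)&(d>0)).astype(np.uint8); m=cv2.morphologyEx(m,cv2.MORPH_OPEN,np.ones((3,3)))
n,l,s,ce=cv2.connectedComponentsWithStats(m)
for i in range(1,n):
    if s[i,4]<200: continue
    p=W[l==i]; h=np.percentile(p[:,2],90); q=p[p[:,2]>h-.004]
    (x,y),(w,hh),a=cv2.minAreaRect((q[:,:2]*1000).astype(np.float32))
    print(ce[i].round(),s[i,4],h.round(3),"c",round(x),round(y),round(w),round(hh),round(a,1))
E
```

```text
[ 0.42777392 -0.11063018  0.10144751]
[586.  43.] 3833 0.045 c 562 4 30 30 26.5
[315. 256.] 1121 0.045 c 426 -111 21 21 10.9
```

Request:
drive_tool(
  steps=[
    [0.5, -1, 0, -20, 0],
    [0.5, -1, 0, -45, 0],
    [0.5, -1, 0, -68, 0],
    [0.5, -1, 0, -83, 0],
    [0.5, -1, 0, -83, 0],
  ],
)

```text
t: 21.5
tool_pos: [0.4246, -0.11, 0.0162]
tcp_rot: [0.699, 0.715, -0.0, -0.002]
contact_force: [-0.2, -0.7, -0.2]
width: 0.499
gripper_force: 0.0
```

Request:
drive_tool(
  steps=[
    [0.5, 0, 0, 0, 0],
    [0.9, 0, 0, 0, 0],
    [0.9, 0, 0, 0, 0],
    [0.9, 0, 0, 0, 0],
    [0.9, 0, 0, 0, 0],
  ],
  force=15,
)

```text
t: 22.0
tool_pos: [0.4265, -0.1119, 0.0185]
tcp_rot: [0.7, 0.714, 0.0, 0.001]
contact_force: [0.1, -1.5, 3.1]
width: 0.234
gripper_force: 15.0
```

Request:
drive_tool(
  steps=[
    [0.9, 0, 0, 0, 0],
    [0.9, 0, 0, 0, 0],
    [0.9, 0, 0, 0, 0],
    [0.9, 0, 0, 0, 0],
    [0.9, 0, 0, 0, 0],
  ],
)

```text
t: 22.5
tool_pos: [0.4265, -0.112, 0.0185]
tcp_rot: [0.7, 0.714, 0.0, 0.0]
contact_force: [-1.0, 0.7, 6.5]
width: 0.234
gripper_force: 15.0
```

Request:
drive_tool(
  steps=[
    [0.9, 0, 0, 35, 0],
    [0.9, 0, 0, 75, 0],
    [0.9, 5, 20, 115, 0],
    [0.9, 12, 50, 150, 0],
    [0.9, 20, 90, 177, 0],
  ],
)

```text
t: 23.0
tool_pos: [0.4466, -0.0216, 0.1972]
tcp_rot: [0.701, 0.714, 0.0, 0.001]
contact_force: [1.7, 0.1, -0.8]
width: 0.233
gripper_force: 15.0
```

Request:
drive_tool(
  steps=[
    [0.9, 10, 45, 10, 0],
    [0.9, 20, 90, 10, 0],
    [0.9, 30, 135, 10, 0],
    [0.9, 40, 180, 10, 0],
    [0.9, 50, 220, 10, 0],
  ],
)

```text
t: 23.5
tool_pos: [0.4956, 0.2006, 0.2043]
tcp_rot: [0.699, 0.715, -0.0, -0.0]
contact_force: [0.4, -0.9, 0.5]
width: 0.234
gripper_force: 15.0
```

Request:
drive_tool(
  steps=[
    [0.9, 8, 35, 0, 0],
    [0.9, 16, 70, 0, 0],
    [0.9, 16, 70, 0, 0],
    [0.9, 16, 70, 0, 0],
    [0.9, 16, 70, 0, 0],
  ],
)

```text
t: 24.0
tool_pos: [0.5117, 0.2673, 0.2044]
tcp_rot: [0.7, 0.714, -0.001, -0.0]
contact_force: [0.1, -0.5, 0.2]
width: 0.232
gripper_force: 15.0
```

Request:
drive_tool(
  steps=[
    [0.9, 1, 2, -18, 0],
    [0.9, 1, 2, -32, 0],
    [0.9, 1, 2, -39, 0],
    [0.9, 1, 2, -44, 0],
    [0.9, 1, 2, -44, 0],
  ],
)

```text
t: 24.5
tool_pos: [0.5126, 0.2699, 0.1602]
tcp_rot: [0.7, 0.714, -0.001, -0.0]
contact_force: [-0.1, -0.1, 0.3]
width: 0.23
gripper_force: 15.0
```

```bash
python3 - <<'E'
from h import *
print(get_obs()["tool_pos"])
a,_=grab_frame("scene"); b,_=grab_frame("wrist")
save("j3",np.hstack([cv2.resize(a[180:400,380:560],(360,440)),cv2.copyMakeBorder(cv2.resize(b,(430,322)),0,118,0,0,0)]))
E
```

```text
[0.51260451 0.26988066 0.16017912]
```

View pics/j3.png

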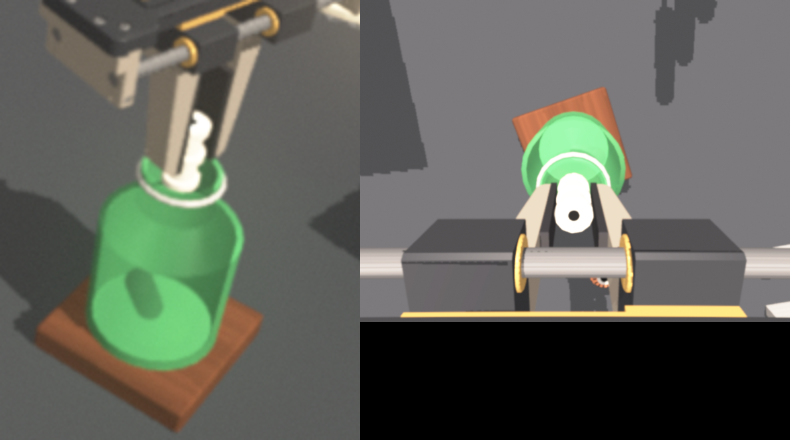

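The insulator's foot is centred in the neck ring (left panel (183,180)), and the roller lies below it at (145,290). I'll release it and back off to clear the view.

Request:
drive_tool(
  steps=[
    [0.5, 0, 0, 0, 0],
    [0.5, 0, 0, 0, 0],
    [0.5, 0, 0, 0, 0],
    [0.5, 0, 0, 0, 0],
    [0.5, 0, 0, 0, 0],
  ],
)

```text
t: 25.1
tool_pos: [0.513, 0.2704, 0.161]
tcp_rot: [0.7, 0.715, 0.0, 0.0]
contact_force: [-0.4, 0.9, -0.8]
width: 0.5
gripper_force: 0.0
```

Request:
drive_tool(
  steps=[
    [0.5, 0, 0, 40, 0],
    [0.5, 0, 0, 60, 0],
    [0.5, -40, -20, 60, 0],
    [0.5, -85, -40, 60, 0],
    [0.5, -130, -60, 60, 0],
  ],
)

```text
t: 25.6
tool_pos: [0.3817, 0.2097, 0.2208]
tcp_rot: [0.7, 0.715, -0.0, 0.0]
contact_force: [-0.8, -0.4, 1.3]
width: 0.499
gripper_force: 0.0
```

Request:
drive_tool(
  steps=[
    [0.5, -60, 40, 0, 0],
    [0.5, -60, 40, 0, 0],
    [0.5, -60, 40, 0, 0],
    [0.5, -60, 40, 0, 0],
    [0.5, -60, 40, 0, 0],
  ],
)

```text
t: 26.1
tool_pos: [0.3239, 0.25, 0.221]
tcp_rot: [0.7, 0.714, 0.0, 0.0]
contact_force: [-0.1, 0.6, 0.4]
width: 0.502
gripper_force: 0.0
```

```bash
python3 - <<'E'
from h import *
print(get_obs()["tool_pos"])
a,_=grab_frame("scene"); t,_=grab_frame("top")
save("e1",np.hstack([cv2.resize(a[120:400,180:540],(450,350)),cv2.resize(t[130:350,430:560],(207,350))]))
E
```

```text
[0.32391838 0.25001098 0.22100355]
```

View pics/e1.png

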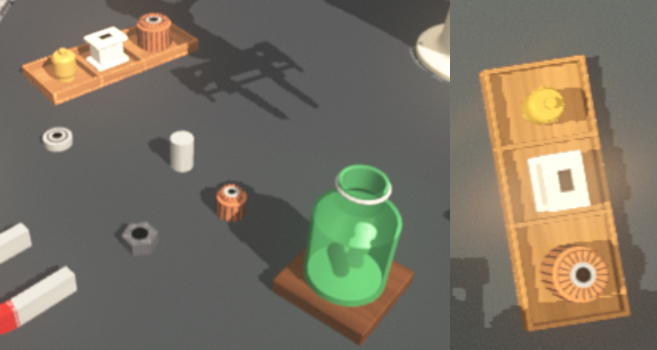

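All three pieces stand upright in their bays (oiler (64,63), former (105,47), commutator (154,32)). The roller and insulator are both in the jar (about (345,250)), and the unwanted pieces haven't moved. I'll hand it in.

```bash
python3 -c "
from station import ticket; print(ticket.sign_off())"
```

```text
the job is handed in; nothing more can be done
None
```

The job is handed in: the large commutator, coil former and oiler stand upright in their bays, the slim roller and then the insulator are in the jar, and the smaller commutator and thicker roller were left alone (about 26 s of the 120 s used).

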